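# Feel out the hidden catch of the sheet clamp

### The arm

A 6-joint arm with a two-finger parallel gripper is mounted at the origin on the work surface. World frame = base frame: x ahead of the robot, y to its left, z up, the work surface at z = 0. Lengths are in m, angles in rad, forces in N, time in s.
With the tool pointing down it reaches from about 0.4 to 0.925 m from the base axis. Payload 3.4 kg.
Tool frame: the origin (TCP) lies midway between the tips of the shut fingers; the grasp point (between the pads) lies 19 mm behind it; z points along the fingers, y is the line along which they close (so a half turn about z gives the same grasp; the last joint's range is limited). The gripper opens to 85 mm and grips with 20 to 120 N. Pads are 22 mm wide; open, the fingers measure 114 mm over their backs; the gripper's body (76 mm by 85 mm) begins 54 mm behind the grasp point. The pads swing forward as they close: fully open they stand 13 mm farther back than shut.
Start: joints at [1.137, 0.307, 1.506, -0, 1.328, -0.073], TCP at [0.202, 0.538, 0.231] pointing down, gripper open.
Joint ranges: [-3.12, 3.12], [-1.05, 2.28], [0.14, 2.33], [-1.42, 4.57], [0.1, 2.73], [-2.68, 2.68]. Speed limits (rad/s): [2.57, 2.57, 3.14, 3.14, 3.14, 3.14].

### API

Orientations are given as [roll, pitch, yaw] about the fixed x, y, z axes, in that order (R = Rz(yaw) Ry(pitch) Rx(roll)).
In Python, from cell import sensors, imaging, order, models gives the robot as it stands.
- The arm moves only by the tool drive_tool, never from a script. Its argument "plan" is a list of rows, each a list of 3 entries, a list of its own where there are three numbers: the shift along the tool's x, y, z in cm, then the turn, a rotation vector about the tool's x, y, z in rad, then the closure, from -1 (fully open) to 1 (shut). A call has 1 to 20 rows; each row shifts and turns the commanded pose from where the row before left it, along the tool's axes as they then stand; what a row does not reach is not made up. A row lasts 1/10 s, in which the tool goes at most 50 mm and 8.59 degrees, less where a joint would pass 70% of its speed; a pose out of reach is approached as far as the arm can. A call with a gripper value outside its range is refused whole. The fingers move at their own pace and stop on an object; the grip force is fixed at half the most. Time passes only in rows, so rows that do not move let the fingers close. It gives the time, the measured TCP pose, the force, the opening and the grip force at its end, in the units of the state.
- sensors.get_state(): the state, without advancing time (a new reading comes with each control period).
- imaging.get_image(name): name is "scene" or "top" or "wrist"; returns the picture (480x640x3 uint8, red, green, blue); there is no depth.
- imaging.calibration(name): a dict with "intrinsics" (3x3 intrinsics, pixels), "R" (3x3) and "t" (3): a world point X has camera coordinates R X + t; the wrist camera has in their place "mount" (4x4, takes a point from camera to tool coordinates, whose origin is the TCP and whose axes are the flange's). Camera axes: x right, y down, z forward; pixel columns grow to the right and rows downward; lengths in m; the calibration is good to about 2 mm. A picture is of the moment at which its call begins: read the wrist's pose just before it. calibration takes no time and is no camera call.
- order.sign_off(): hands the job in; it is judged then, once.
Trained networks look in the newest picture that a camera, given by its name, has taken for a name from the list of things; names that differ only in an ending like _2 or _b are one class to them, and where a whole thing is asked for, a point or a joint stands for the part that bears it (a point fixed in the world has none). Each returns a list of dicts, best first, with "confidence" (0 to 1); they miss things now and then, are a little off and sometimes report something else, mostly with a low value. They report only what shows in the picture. A call takes as long as a camera call. They do not tell look-alikes from the thing itself.
- models.outline_of(camera, thing): "pixels" (480x640 bool, what is visible of it) and "bbox" ([left, top, width, height] in pixels, round what is visible of it).
The state is a dict: "time": time; "joints": joint angles; "dq": joint speeds; "tau": joint torques, N m; "eef_pos": TCP position; "eef_rot": TCP orientation; "wrist_force": force on the tool from outside, world axes, zero at the start; "torque": the same for the moment, N m; "grip_width": finger opening in m; "grasp_force": force on a finger pad.
Only numpy, scipy, OpenCV 4.12 (cv2) and the standard library are available. Lean on these libraries where they do the work, as an engineer would, in place of code of your own. Each camera call takes 0.05 s, during which the arm holds its last target. There are 200 camera calls.

### The job

Take the square-handled spring punch out of the wooden tool block, put its point into the long slot in the top of the sheet clamp and feel along the slot until the point drops into the hidden hole, then push the catch in there all the way down so that the clamp jaw comes up and frees the sheet. Then stand the punch back in its empty hole in the tool block, fully seated and let go, with the other two tools still standing in the block.

Things in the scene. Friction and masses are not known exactly. Their poses are not given: they have to be found in the camera images.
- punch_mid (a point): Centre of the dark steel square handle of the spring punch (0.24 kg), upright in the tool block, 125 mm above the bench. Handle 24 x 24 x 80 mm tall, faces square to this x and y, z up; a 5 mm button on its top. Below it a collar 30 mm in diameter (39 to 45 mm below this point; it rests on the block), an 11 mm nose down to 95 mm below, then the spring point.
- point (a point): End of the punch's spring point: a flat-ended steel pin 8 mm in diameter, 115 mm below the centre of the handle when out. It slides up into the nose by up to 12 mm against a spring: 2 N to start, 6.8 N when fully in (0.4 N per mm).
- block: Wooden tool block fixed to the bench, 60 mm (x) by 200 mm (y) by 80 mm high; origin at the centre of its underside. Three vertical holes 20 mm in diameter, right through, at y = -65, 0 and +65 mm on its centre line. The punch, the burnisher and the doming tool stand in them in any order, each resting with a collar on the block's top.
- burnisher_mid (a point): Middle of the burnisher's handle, 125 mm above the bench: a waisted turned dark-wood handle up to 30 mm in diameter, 60 mm tall, with a collar 28 mm in diameter; its top is 146 mm above the bench. Stands upright in the tool block; to be left alone.
- doming_mid (a point): A point 125 mm above the bench on the axis of the doming tool: a round steel rod with a collar 28 mm in diameter and a 30 mm ball at its top, which ends 147 mm above the bench. Stands upright in the tool block; to be left alone.
- slot (a point): Centre of the mouth of the slot in the sheet clamp's grey cover, 50 mm above the bench. y along the slot, x across it towards the jaw, z up. Slot 100 mm long, 18 mm wide. The housing, 214 mm (y) by 70 mm (x), is centred on it and fixed to the bench.
- catch (a joint): The hidden catch in the hole: 0 as it starts (up), 0.010 m when fully down, its top then 35 mm below the slot's mouth. It takes about 5 N to move down and stays where it is left.
- jaw (a joint): The clamp jaw, a steel bar 200 mm long and 26 mm wide lying along the slot's +x side on the sheet. Interlocked with the catch: it rises exactly as far as the catch goes down; 0 = clamped, 0.010 m = fully up and sheet freed. It stays where it is left; pushing it down would push the catch up again.
- jaw_top (a point): Middle of the jaw's top face, 49 mm from the slot's centre line; 32 mm above the bench when clamped, 42 mm when up (a 4 mm bolt head at each end stands higher).
- slot_floor (a point): Flat dark steel floor under the slot, at the slot's centre, 20 mm below the mouth. Somewhere along it, differently each time, with its centre up to 26 mm either way from here, is the hidden hole: 16 mm long (along the slot) and wider across than the slot. The dark steel catch lies in it, its top 5 mm below the floor. The hole's position is not given: feel for it.
There are look-alikes about, which are no part of the job. What is shaped like the block but yellow is not meant.

How it is judged:
On the way, in this order (a step that is already met when the one before it is completed fails the run):
1. the punch is lifted out of the block (handle centre more than 40 mm above where it stood), upright (height (world z) of punch_mid above 0.165 m and angle between punch_mid's own z axis and vertical below 0.3 rad), for 0.1 s.
2. the punch's point is inside the slot, at least 10 mm below its mouth (z of point in the frame of slot below -0.01 m and x of point in the frame of slot between -0.012 and 0.012 m and y of point in the frame of slot between -0.052 and 0.052 m), for 0.1 s.
3. with the punch's point in the hole (more than 28 mm below the slot's mouth), the catch is pushed down at least 8.5 mm (value of joint catch above 0.0085 m and z of point in the frame of slot below -0.028 m and x of point in the frame of slot between -0.012 and 0.012 m and y of point in the frame of slot between -0.052 and 0.052 m), for 0.1 s.
At the end, for the whole second after the job is handed in: Catch down and jaw up by at least 8.5 mm of 10. Punch seated upright in the block (tilt under 0.1 rad, handle centre 125 mm above the bench within 6 mm and within 12 mm of the block's centre line). The other two tools still upright (0.12 rad) and within 15 mm of their places (value of joint each of catch, jaw above 0.0085 m and z of punch_mid in the frame of block between 0.119 and 0.131 m and x of punch_mid in the frame of block between -0.012 and 0.012 m and angle between punch_mid's own z axis and vertical below 0.1 rad and angle between each of burnisher_mid, doming_mid's own z axis and vertical below 0.12 rad and distance of each of burnisher_mid, doming_mid from where it was at the start of the episode below 0.015 m); the robot touches nothing.
It fails at once if the burnisher is knocked or lifted more than 40 mm from its place (distance of burnisher_mid from where it was at the start of the episode above 0.04 m).
It fails at once if the doming tool is knocked or lifted more than 40 mm from its place (distance of doming_mid from where it was at the start of the episode above 0.04 m).
It also fails if it takes over 56 s, if anything falls off the work surface, if the arm or the gripper's body presses on something with over 40 N, if the wrist force passes 120 N, or if a joint passes its speed limit or range.

## Working session

There is one attempt and no reset: what is moved stays moved. The work goes in short steps, Python scripts to look and compute and a tool call to move; the robot and the scene stay as the last step left them, time stands still between calls to the robot, and variables do not carry over. Pictures are saved under pics/ and viewed, at most 10 in all, crops included, and the job is handed in when it is done.

Besides the shell and the picture viewer there is one more tool, called after "Emit:" by a JSON object that holds its "method" and its "body", one argument or row to a line. drive_tool: Moves the arm, as the interface text tells. Its arguments: {"type":"object","properties":{"plan":{"type":"array","items":{"type":"array"}}},"required":["plan"]}

```bash
mkdir -p pics; cat > h.py <<'E'
import numpy as np, cv2
from cell import sensors, imaging, order, models
E
python3 - <<'E'
from h import *
s=sensors.get_state()
for k in s: print(k,np.round(s[k],4))
a=imaging.get_image("scene");b=imaging.get_image("top")
cv2.imwrite("pics/s.png",a[:,:,::-1]);cv2.imwrite("pics/t.png",b[:,:,::-1])
for c in("scene","top"):
    k=imaging.calibration(c);print(c,{q:np.round(v,4).tolist() for q,v in k.items()})
    for t in("punch_mid","burnisher_mid","doming_mid","block","slot","jaw"):
        try: print(c,t,[(round(r["confidence"],2),r["bbox"]) for r in models.outline_of(c,t)])
        except Exception as e: print(t,e)
print(np.round(imaging.calibration("wrist")["mount"],4).tolist())
E
```

```text
time 0.0
joints [ 1.1375  0.3076  1.5077  0.      1.3284 -0.0735]
dq [-0.0005 -0.0003 -0.0011  0.0001  0.0011  0.0007]
tau [-1.80000e-03 -4.57558e+01 -2.51916e+01 -3.00000e-04  1.33000e-02
  0.00000e+00]
eef_pos [0.2022 0.5375 0.2304]
eef_rot [-3.1395e+00 -2.0000e-04  2.7818e+00]
wrist_force [ 0.6403 -0.1866  0.0928]
torque [-0.004  -0.0284 -0.0411]
grasp_force 0.0
grip_width 0.0851
scene {'intrinsics': [[563.4726, 0.0, 322.3949], [0.0, 563.4726, 241.7], [0.0, 0.0, 1.0]], 'R': [[-0.5397, 0.8416, 0.0192], [0.5001, 0.3389, -0.7969], [-0.6772, -0.4205, -0.6038]], 't': [0.345, -0.1442, 1.2346]}
scene punch_mid [(0.87, [205.6, 173.4, 26.4, 54.0])]
scene burnisher_mid [(0.93, [185.2, 175.7, 21.8, 37.4])]
scene doming_mid [(0.57, [244.5, 201.7, 17.8, 39.5])]
scene block [(0.75, [171.3, 200.5, 113.9, 89.6]), (0.66, [192.2, 147.7, 106.6, 68.6])]
scene slot [(0.74, [277.6, 296.0, 208.3, 184.0])]
scene jaw [(0.67, [322.6, 334.1, 130.3, 92.4])]
top {'intrinsics': [[480.0933, 0.0, 324.6612], [0.0, 480.0933, 239.9591], [0.0, 0.0, 1.0]], 'R': [[0.0199, -0.9998, 0.0097], [-0.988, -0.0211, -0.1528], [0.1529, -0.0066, -0.9882]], 't': [-0.1299, 0.5033, 0.8929]}
top punch_mid [(0.75, [398.4, 211.6, 24.9, 22.8])]
top burnisher_mid [(0.8, [431.1, 214.6, 21.5, 19.8])]
top doming_mid [(0.69, [362.7, 207.1, 19.1, 22.2])]
top block [(0.9, [397.3, 299.2, 120.4, 51.9]), (0.61, [347.2, 206.7, 109.4, 42.4])]
top slot [(0.63, [161.1, 128.8, 120.3, 98.5])]
top jaw [(0.94, [171.3, 168.5, 100.3, 17.9]), (0.5, [432.2, 215.1, 19.4, 18.7])]
[[0.001, -0.9658, -0.2592, 0.0654], [1.0, 0.0009, 0.0003, 0.0003], [-0.0, -0.2592, 0.9658, -0.1421], [0.0, 0.0, 0.0, 1.0]]
```

View pics/s.png

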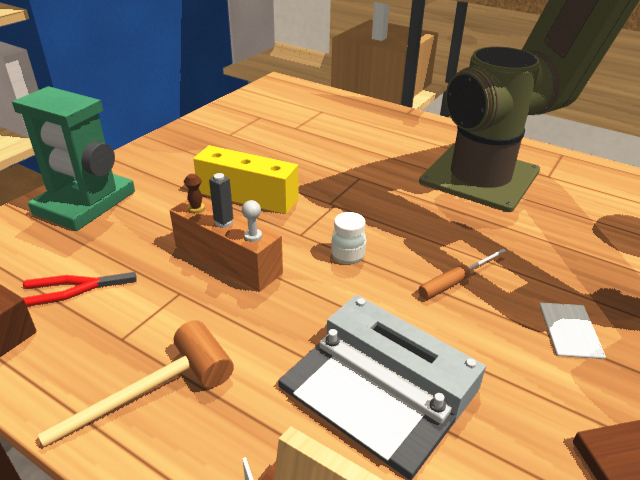

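View pics/t.png

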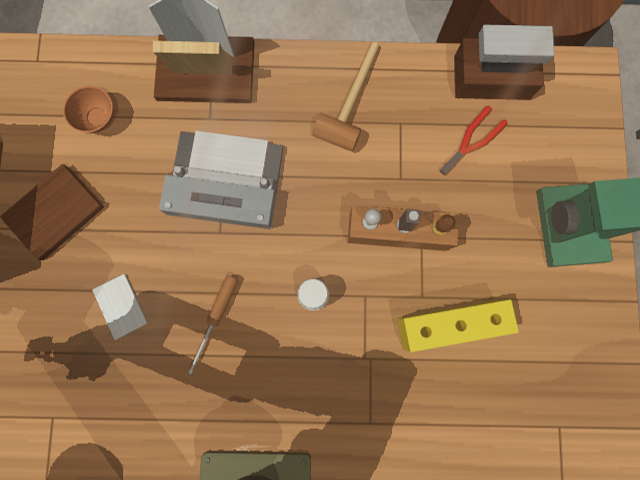

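The scene view shows the brown block (~(227,240)) holding, left to right, the burnisher, the square punch and the ball tool; the grey clamp's slot is at ~(405,340). In the top view the block is at (403,226), the punch in the middle hole at (410,220) and the slot at (216,199). The yellow block is a decoy.

```bash
cat >> h.py <<'E'
def P(c):
    k=imaging.calibration(c);return k["intrinsics"],np.array(k["R"]),np.array(k["t"])
def ray(c,uv,pose=None):
    K=np.array(imaging.calibration(c)["intrinsics"]);d=np.linalg.inv(K)@[uv[0],uv[1],1]
    if pose is None:
        _,R,t=P(c);return -R.T@t,R.T@d
    M=pose@np.array(imaging.calibration("wrist")["mount"]);return M[:3,3],M[:3,:3]@d
def atz(r,z): return r[0]+r[1]*(z-r[0][2])/r[1][2]
def tri(rs):
    A=0;b=0
    for o,d in rs:
        d=d/np.linalg.norm(d);Q=np.eye(3)-np.outer(d,d);A=A+Q;b=b+Q@o
    X=np.linalg.solve(A,b);return X,[round(1e3*np.linalg.norm(np.cross(X-o,d/np.linalg.norm(d))),1) for o,d in rs]
def pose():
    from scipy.spatial.transform import Rotation as Ro
    s=sensors.get_state();T=np.eye(4);T[:3,:3]=Ro.from_euler("xyz",s["eef_rot"]).as_matrix();T[:3,3]=s["eef_pos"];return T
def wpix(X,T):
    k=imaging.calibration("wrist");M=np.linalg.inv(T@np.array(k["mount"]));p=np.array(k["intrinsics"])@(M[:3,:3]@X+M[:3,3]);return p[:2]/p[2]
E
python3 - <<'E'
from h import *
print(tri([ray("scene",(219,176.5)),ray("top",(413.5,214.5))]))
print("slot",tri([ray("scene",(404,340)),ray("top",(216,199.5))]))
imaging.get_image("top")
for t in("punch_mid","burnisher_mid","doming_mid","block"):
    m=[r for r in models.outline_of("top",t)]
    for r in m: print(t,r["bbox"],cv2.minAreaRect(np.argwhere(r["pixels"])[:,::-1].astype(np.float32)))
k=imaging.get_image("top")
# slot: dark pixels near (216,199)
g=cv2.cvtColor(k,cv2.COLOR_RGB2GRAY)[185:215,180:255]
print(g[::3,::3])
a=cv2.resize(k[120:260,150:290],None,fx=4,fy=4,interpolation=cv2.INTER_CUBIC)
cv2.imwrite("pics/c.png",a[:,:,::-1])
# block top edges at z=.08
for p in((352,206.5),(457.5,212),(456,248),(347.5,241.5)): print(p,atz(ray("top",p),.08))
E
```

```text
(array([ 0.53198541, -0.26676296,  0.16832225]), [np.float64(1.0), np.float64(1.0)])
slot (array([0.57851046, 0.09251128, 0.05246826]), [np.float64(0.2), np.float64(0.2)])
punch_mid [398.5, 212.7, 22.0, 23.0] ((408.0, 220.0), (22.0, 22.0), 90.0)
burnisher_mid [431.6, 213.9, 21.5, 20.5] ((443.10003662109375, 223.1999969482422), (16.54690170288086, 25.043960571289062), 63.43495178222656)
burnisher_mid [361.3, 206.9, 20.3, 22.2] ((370.5, 217.49996948242188), (15.808956146240234, 22.46535873413086), 33.6900634765625)
doming_mid [361.7, 208.7, 19.8, 20.3] ((370.8000183105469, 217.9000244140625), (17.441329956054688, 22.360679626464844), 26.56505012512207)
block [349.8, 208.4, 109.2, 42.3] ((402.83453369140625, 228.04067993164062), (109.58631896972656, 39.9769172668457), 4.635463714599609)
block [397.1, 300.7, 119.9, 50.6] ((456.78802490234375, 324.583984375), (35.41931915283203, 115.6494369506836), 79.69515228271484)
[[150 150 152 152 151 152 152 152 152 150 151 151 149 151 151 150 148 150
  150 138 154 155 139 161 168]
 [151 152 153 152 151 151 150 151 151 150 151 150 151 150 149 152 151
[... 380 characters left out ...]
 105 104 104 109 110 109 109 109 109 106 104
  108 109 105 149 149 150 149]
 [153 150 151 150 151 152 152 153 145 133 114 108  90 102  89 100 104 104
  109 108 106 151 149 150 149]
 [151 151 152 150 152 151 151 150 150 151 150 150 148 148 150 144 131 128
  118  92  78 149 150 151 149]
 [151 151 151 149 148 149 150 150 150 149 148 150 150 149 149 147 150 148
  149 149 148 146 145 149 155]
 [133 146 153 151 150 151 150 151 149 153 150 150 149 151 150 150 151 149
  148 147 146 145 145 148 146]]
(352, 206.5) [ 0.56426126 -0.16930263  0.08      ]
(457.5, 212) [ 0.55807396 -0.36762425  0.08      ]
(456, 248) [ 0.48973215 -0.36329719  0.08      ]
(347.5, 241.5) [ 0.4976321  -0.16169022  0.08      ]
```

View pics/c.png

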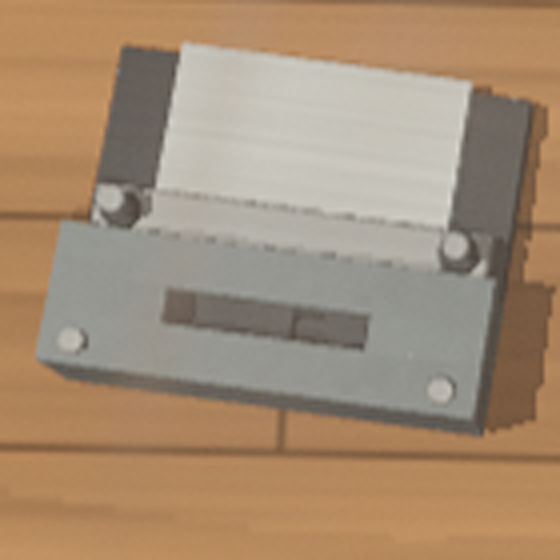

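```bash
cat >> h.py <<'E'
def go(x,y,z,yaw):
    "shift in cm in tool frame after turning to yaw; turn about tool z"
    T=pose();c=np.arctan2(T[1,0],T[0,0]);d=np.array([x,y,z])-T[:3,3]
    R=np.array([[np.cos(yaw),np.sin(yaw),0],[np.sin(yaw),-np.cos(yaw),0],[0,0,-1]]).T
    R=np.array([[np.cos(yaw),np.sin(yaw),0],[np.sin(yaw),-np.cos(yaw),0],[0,0,-1]])
    print("turn tool z",round(c-yaw,4),"then shift cm",np.round(R@d*100,2),"tilt",np.round(T[:3,2],4))
E
python3 - <<'E'
from h import *
q=lambda u,v:(150+u/4,120+v/4)
L=[atz(ray("top",q(*p)),.05) for p in((163,290),(163,323),(370,315),(367,349))]
print(np.round(L,4));print(np.mean(L,0)); d=(L[0]+L[1]-L[2]-L[3])/2;print(np.linalg.norm(d),np.arctan2(-d[0],d[1]))
go(.53,-.266,.30,1.535)
E
```

```text
[[0.592  0.1426 0.05  ]
 [0.5756 0.1416 0.05  ]
 [0.5818 0.0417 0.05  ]
 [0.5649 0.0423 0.05  ]]
[0.57857993 0.09205239 0.05      ]
0.10065616717246555 -0.10405534955643302
turn tool z 1.2468 then shift cm [-79.19  35.61  -6.87] tilt [ 0.  0. -1.]
```

Emit:
{"method": "drive_tool", "body": {
  "plan": [
    [[0,0,-0.76],[0,0,0.1385],-1],
    [[0,0,-0.76],[0,0,0.1385],-1],
    [[0,0,-0.76],[0,0,0.1385],-1],
    [[0,0,-0.76],[0,0,0.1385],-1],
    [[0,0,-0.76],[0,0,0.1385],-1],
    [[0,0,-0.76],[0,0,0.1385],-1],
    [[0,0,-0.76],[0,0,0.1385],-1],
    [[0,0,-0.76],[0,0,0.1385],-1],
    [[0,0,-0.76],[0,0,0.1385],-1],
    [[-4.4,1.98,0],[0,0,0],-1],
    [[-4.4,1.98,0],[0,0,0],-1],
    [[-4.4,1.98,0],[0,0,0],-1],
    [[-4.4,1.98,0],[0,0,0],-1],
    [[-4.4,1.98,0],[0,0,0],-1],
    [[-4.4,1.98,0],[0,0,0],-1]
  ]
}}

```text
time: 2.5
eef_pos: [0.3121, 0.2684, 0.2999]
eef_rot: [3.141, -0.0, 1.536]
wrist_force: [0.8, 0.8, -0.9]
grip_width: 0.0854
grasp_force: 0.0
```

```bash
python3 - <<'E'
from h import *
print(pose()[:3,3]); go(.53,-.266,.30,1.535); go(.53,-.20,.30,1.535)
E
```

```text
[0.31210989 0.26838657 0.29992234]
turn tool z 0.001 then shift cm [-5.262e+01  2.369e+01 -1.000e-02] tilt [ 9.e-04  3.e-04 -1.e+00]
turn tool z 0.001 then shift cm [-4.603e+01  2.345e+01 -1.000e-02] tilt [ 9.e-04  3.e-04 -1.e+00]
```

Emit:
{"method": "drive_tool", "body": {
  "plan": [
    [[-2.4,3.9,0.7],[0,0,0],-1],
    [[-2.4,3.9,0.7],[0,0,0],-1],
    [[-2.4,3.9,0.7],[0,0,0],-1],
    [[-2.4,3.9,0.7],[0,0,0],-1],
    [[-2.4,3.9,0.7],[0,0,0],-1],
    [[-2.4,3.9,0.7],[0,0,0],-1],
    [[-2.4,3.9,0.7],[0,0,0],-1],
    [[0,0,0],[0,0,0],-1],
    [[0,0,0],[0,0,0],-1]
  ]
}}

```text
time: 3.4
eef_pos: [0.5789, 0.0918, 0.2498]
eef_rot: [-3.14, -0.0, 1.533]
wrist_force: [-0.9, -0.2, -0.3]
grip_width: 0.0855
grasp_force: 0.0
```

```bash
python3 - <<'E'
from h import *
T=pose();np.save("T1.npy",T);a=imaging.get_image("wrist");cv2.imwrite("pics/w1.png",a[:,:,::-1]);np.save("w1.npy",a)
print(T[:3,3],wpix(np.array([.5786,.092,.05]),T))
go(.53,-.266,.30,1.535)
E
```

```text
[0.57890933 0.09183086 0.24979192] [323.27895981 209.82815158]
turn tool z -0.0004 then shift cm [-36.    -3.52  -4.98] tilt [-1.8e-03  4.0e-04 -1.0e+00]
```

View pics/w1.png

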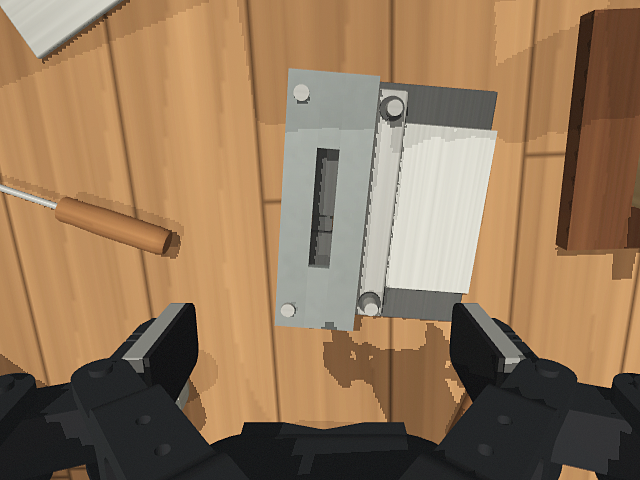

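The wrist view shows the clamp; slot mouth corners at about (317,149), (340,150), (328,268), (309,266), and a faint darker patch inside it near (325,224), perhaps the hole. Now on to the block.

Emit:
{"method": "drive_tool", "body": {
  "plan": [
    [[-4.5,-0.44,-0.62],[0,0,0],-1],
    [[-4.5,-0.44,-0.62],[0,0,0],-1],
    [[-4.5,-0.44,-0.62],[0,0,0],-1],
    [[-4.5,-0.44,-0.62],[0,0,0],-1],
    [[-4.5,-0.44,-0.62],[0,0,0],-1],
    [[-4.5,-0.44,-0.62],[0,0,0],-1],
    [[-4.5,-0.44,-0.62],[0,0,0],-1],
    [[-4.5,-0.44,-0.62],[0,0,0],-1],
    [[0,0,0],[0,0,0],-1],
    [[0,0,0],[0,0,0],-1]
  ]
}}

```text
time: 4.45
eef_pos: [0.5301, -0.2652, 0.3009]
eef_rot: [3.141, -0.001, 1.534]
wrist_force: [0.2, 0.5, 1.1]
grip_width: 0.0853
grasp_force: 0.0
```

```bash
python3 - <<'E'
from h import *
T=pose();np.save("T2.npy",T);a=imaging.get_image("wrist");np.save("w2.npy",a)
print(T[:3,3],wpix(np.array([.532,-.2667,.168]),T))
for t in("punch_mid","block"):
    for r in models.outline_of("wrist",t): print(t,r["confidence"],r["bbox"],cv2.minAreaRect(np.argwhere(r["pixels"])[:,::-1].astype(np.float32)))
w=np.load("w1.npy")
b=cv2.resize(a[60:340,180:460],(560,560),interpolation=cv2.INTER_CUBIC)
c=cv2.resize(w[140:280,295:355],(240,560),interpolation=cv2.INTER_CUBIC);c=np.clip(c.astype(float)*1.6,0,255).astype(np.uint8)
cv2.imwrite("pics/w2.png",np.hstack([b,c])[:,:,::-1])
for p in((317,149),(340,150),(328,268),(309,266)): print(np.round(atz(ray("wrist",p,np.load("T1.npy")),.05),4))
E
```

```text
[ 0.53006873 -0.26520783  0.30089764] [326.07411498 231.00614051]
punch_mid 0.8 [305.3, 195.9, 37.8, 53.1] ((323.6844787597656, 219.86380004882812), (34.93960189819336, 55.55103302001953), 3.3664605617523193)
block 0.75 [288.7, 89.8, 75.1, 223.0] ((323.5535583496094, 200.25128173828125), (72.43185424804688, 227.03089904785156), 1.3639276027679443)
block 0.75 [64.2, 197.3, 155.4, 209.8] ((144.8096923828125, 310.559326171875), (211.01255798339844, 101.8214111328125), 71.40455627441406)
[0.5754 0.1412 0.05  ]
[0.5936 0.1397 0.05  ]
[0.5808 0.0414 0.05  ]
[0.5646 0.0438 0.05  ]
```

View pics/w2.png

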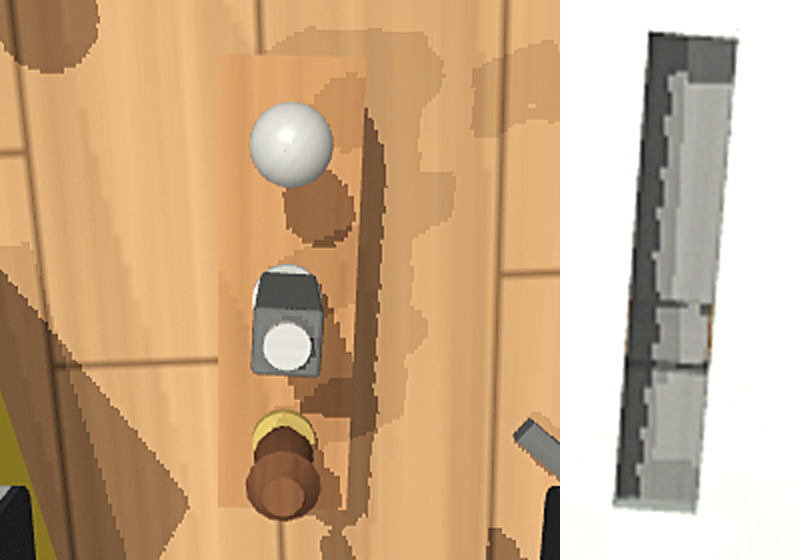

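The crop shows the punch handle top centred at full-frame (323.5,231), turned slightly clockwise. It also shows the hidden hole's edges in the slot at rows ≈216 and ≈231.5 of the clamp picture.

```bash
python3 - <<'E'
from h import *
T1=np.load("T1.npy");T2=np.load("T2.npy")
print("handle",atz(ray("wrist",(323.5,231),T2),.165),tri([ray("wrist",(324,233),T2),ray("scene",(219,176.5)),ray("top",(413.5,214.5))]))
q=lambda u,v:(180+u/2,60+v/2)
for p in((218,55),(366,68),(219,507)): print("block",np.round(atz(ray("wrist",q(*p),T2),.08),4))
c=np.array([.5787,.0918]);y=np.array([.104,.995])
for v in(216.2,231.5):
  for z in(.03,.025): X=atz(ray("wrist",(326,v),T1),z);print("hole",v,X,"along",(X[:2]-c)@y)
X=atz(ray("wrist",(323.5,231),T2),.165);go(X[0],X[1],.121,1.505)
E
```

```text
handle [ 0.53025354 -0.26736275  0.165     ] (array([ 0.53134395, -0.26735424,  0.1680771 ]), [np.float64(1.0), np.float64(1.1), np.float64(1.3)])
block [ 0.5059 -0.1671  0.08  ]
block [ 0.566  -0.1742  0.08  ]
block [ 0.4951 -0.3661  0.08  ]
hole 216.2 [0.5806078  0.08243523 0.03      ] along -0.009119534302420414
hole 216.2 [0.58059665 0.08140133 0.025     ] along -0.010149427070674549
hole 231.5 [0.58012551 0.06865894 0.03      ] along -0.022877105392526263
hole 231.5 [0.5801077  0.06743469 0.025     ] along -0.024097080831888506
turn tool z 0.0325 then shift cm [-0.37 -0.   17.94] tilt [-2.e-04  9.e-04 -1.e+00]
```

Emit:
{"method": "drive_tool", "body": {
  "plan": [
    [[-0.2,0,2.5],[0,0,0.026],-1],
    [[-0.2,0,3.0],[0,0,0],-1],
    [[0,0,3.0],[0,0,0],-1],
    [[0,0,3.0],[0,0,0],-1],
    [[0,0,3.0],[0,0,0],-1],
    [[0,0,2.4],[0,0,0],-1],
    [[0,0,1.0],[0,0,0],-1],
    [[0,0,0],[0,0,0],0],
    [[0,0,0],[0,0,0],1],
    [[0,0,0],[0,0,0],1],
    [[0,0,0],[0,0,0],1],
    [[0,0,0],[0,0,0],1],
    [[0,0,0],[0,0,0],1],
    [[0,0,0],[0,0,0],1]
  ]
}}

```text
time: 6.0
eef_pos: [0.5313, -0.2704, 0.1227]
eef_rot: [3.139, 0.001, 1.509]
wrist_force: [-0.4, 0.7, 6.3]
grip_width: 0.0238
grasp_force: 59.7
```

```bash
python3 - <<'E'
from h import *
s=sensors.get_state();print(s["eef_pos"],s["eef_rot"],s["wrist_force"],s["torque"],s["grip_width"],s["grasp_force"])
E
```

```text
[ 0.5312954  -0.27041483  0.12272139] [3.13925164e+00 8.72066980e-04 1.50902135e+00] [-0.43611957  0.70350964  6.30294296] [0.22119476 0.05317436 0.02510411] 0.023831360066035503 59.72745895385742
```

Emit:
{"method": "drive_tool", "body": {
  "plan": [
    [[0,0,-0.5],[0,0,0],1],
    [[0,0,-1.0],[0,0,0],1],
    [[0,0,-1.5],[0,0,0],1],
    [[0,0,-2.0],[0,0,0],1],
    [[0,0,-2.0],[0,0,0],1],
    [[0,0,-2.0],[0,0,0],1],
    [[0,0,-2.0],[0,0,0],1],
    [[0,0,-2.0],[0,0,0],1],
    [[0,0,-2.0],[0,0,0],1],
    [[0,0,-1.0],[0,0,0],1],
    [[0,0,0],[0,0,0],1],
    [[0,0,0],[0,0,0],1]
  ]
}}

```text
time: 7.2
eef_pos: [0.5301, -0.2697, 0.2807]
eef_rot: [-3.141, -0.0, 1.509]
wrist_force: [-1.0, -0.4, -2.7]
grip_width: 0.0236
grasp_force: 58.8
```

```bash
python3 - <<'E'
from h import *
T=pose();a=imaging.get_image("wrist");np.save("w3.npy",a);np.save("T3.npy",T)
s=sensors.get_state();print(s["eef_pos"],s["eef_rot"],s["wrist_force"],s["grip_width"],s["grasp_force"])
b=imaging.get_image("scene")
X=T[:3,3]+[0,.003,-.1127];p=wpix(X,T);K,R,t=P("scene");r=K@(R@X+t);r=r[:2]/r[2];print(p,r)
f=lambda im,p,h:cv2.resize(im[max(0,int(p[1])-h):int(p[1])+h,int(p[0])-h:int(p[0])+h],(400,400),interpolation=cv2.INTER_CUBIC)
cv2.imwrite("pics/h.png",np.hstack([f(a,p,100),f(b,r,50)])[:,:,::-1])
E
```

```text
[ 0.52983022 -0.26959627  0.28014326] [-3.13959970e+00 -9.73430021e-04  1.50924173e+00] [ 0.28862528 -0.00722198 -2.89618165] 0.02303426361297583 58.847392201423645
[323.13385561 231.73291804] [219.19132243 176.00365148]
```

View pics/h.png

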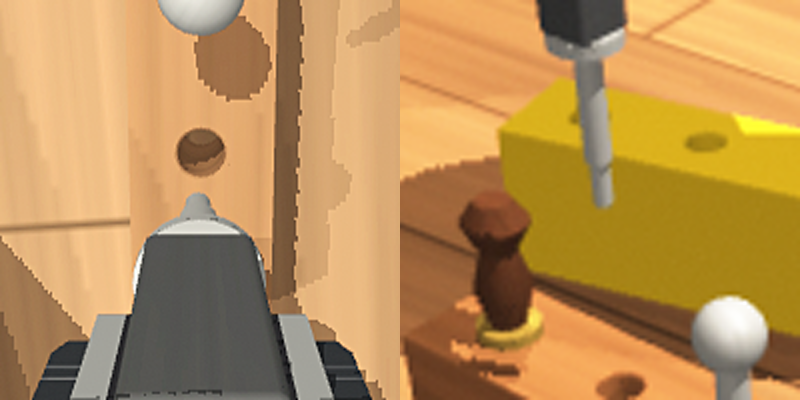

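The left half shows the point tip at full-frame ≈(321.7,233) below the handle and the empty hole at ≈(323,207); the right half (scene) shows the tip at ≈(220,176.5), all close to prediction, with the other two tools standing.

```bash
python3 - <<'E'
from h import *
T=np.load("T3.npy");print("hole",atz(ray("wrist",(323,207),T),.08))
print("tip",tri([ray("wrist",(321.7,233),T),ray("scene",(220,176.4))])[0]-T[:3,3])
K,R,t=P("scene")
for dz in(-.02,-.1127):
  r=K@(R@(T[:3,3]+[0,.003,dz])+t);print(r[:2]/r[2]*1,((r[:2]/r[2])-[169,126])*4+[400,0])
# target: slot yaw -0.104 => handle yaw aligned: tool yaw 1.509-(0.05)
c=np.array([.5787,.0918]);y=np.array([.104,.9946])
for s in(-.016,):
  p=c+y*s; print(p); go(p[0],p[1]-.003,.175,1.467); go(p[0],p[1]-.003,.2801,1.467)
E
```

```text
hole [ 0.52990595 -0.26730281  0.08      ]
tip [-0.00136693  0.00242502 -0.11417759]
[213.44266186 121.44682395] [577.77064745 -18.21270419]
[219.19132243 176.00365148] [600.76528972 200.0146059 ]
[0.577036  0.0758864]
turn tool z 0.0423 then shift cm [34.55  1.15 10.49] tilt [-0.0024  0.0014 -1.    ]
turn tool z 0.0423 then shift cm [ 3.455e+01  1.150e+00 -2.000e-02] tilt [-0.0024  0.0014 -1.    ]
```

Emit:
{"method": "drive_tool", "body": {
  "plan": [
    [[0,0,0],[0,0,0.042],1],
    [[2.5,0.1,0],[0,0,0],1],
    [[4.0,0.15,0],[0,0,0],1],
    [[4.5,0.15,0],[0,0,0],1],
    [[4.5,0.15,0],[0,0,0],1],
    [[4.5,0.15,0],[0,0,0],1],
    [[4.5,0.15,0],[0,0,0],1],
    [[4.5,0.15,0],[0,0,0],1],
    [[3.5,0.15,0],[0,0,0],1],
    [[2.05,0,2.0],[0,0,0],1],
    [[0,0,3.0],[0,0,0],1],
    [[0,0,3.0],[0,0,0],1],
    [[0,0,2.0],[0,0,0],1],
    [[0,0,0],[0,0,0],1],
    [[0,0,0],[0,0,0],1]
  ]
}}

```text
time: 8.8
eef_pos: [0.5773, 0.0725, 0.1806]
eef_rot: [-3.14, 0.0, 1.467]
wrist_force: [0.0, -0.3, -1.2]
grip_width: 0.0233
grasp_force: 58.9
```

```bash
python3 - <<'E'
from h import *
T=pose();a=imaging.get_image("scene");b=imaging.get_image("wrist")
s=sensors.get_state();print(s["eef_pos"],s["eef_rot"],s["wrist_force"],s["grip_width"])
go(.577,.0759-.0029,.1755,1.467)
X=T[:3,3]+[0,.003,-.1127];K,R,t=P("scene");r=K@(R@X+t);r=r[:2]/r[2];p=wpix(X,T);print(p,r)
f=lambda im,p,h:cv2.resize(im[max(0,int(p[1])-h):int(p[1])+h,int(p[0])-h:int(p[0])+h],(400,400),interpolation=cv2.INTER_CUBIC)
cv2.imwrite("pics/i.png",np.hstack([f(b,p,100),f(a,r,50)])[:,:,::-1])
E
```

```text
[0.57869741 0.0724336  0.18239315] [ 3.13956221e+00 -3.39586776e-04  1.46709838e+00] [ 0.47862571  0.37357244 -2.55070183] 0.023625639224697098
turn tool z 0.0001 then shift cm [ 0.04 -0.17  0.69] tilt [ 2.1e-03  1.0e-04 -1.0e+00]
[323.1475404  231.62352516] [394.22642947 326.49439891]
```

View pics/i.png

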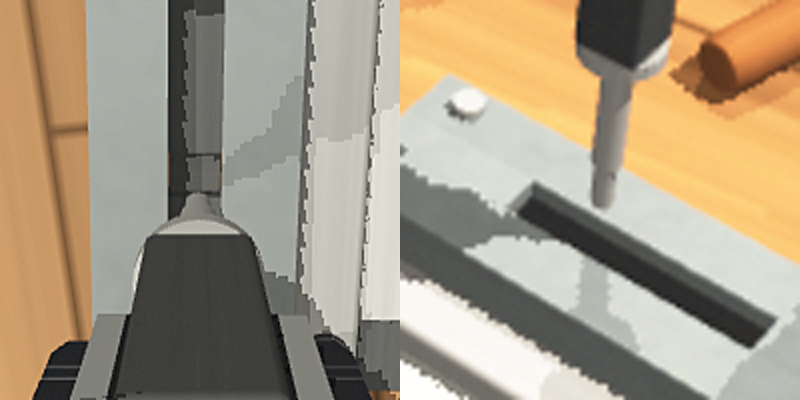

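The point hangs just above the slot, centred across it (tip (197,197) between mouth edges 168 and 222); the hole's edges show at crop rows ≈155 and ≈193 on the slot floor.

```bash
python3 - <<'E'
from h import *
T=pose()
for v in(155,193):
    X=atz(ray("wrist",(223+203/2,131+v/2),T),.03);print(X,X-T[:3,3]-[0,.0027,0])
print(T[:3,3]);go(.577,.073,.155,1.467)
E
```

```text
[0.58094495 0.08246465 0.03      ] [ 0.00224754  0.00733105 -0.15239315]
[0.57953536 0.0687089  0.03      ] [ 0.00083795 -0.00642471 -0.15239315]
[0.57869741 0.0724336  0.18239315]
turn tool z 0.0001 then shift cm [ 0.04 -0.17  2.74] tilt [ 2.1e-03  1.0e-04 -1.0e+00]
```

Emit:
{"method": "drive_tool", "body": {
  "plan": [
    [[0,0,1.0],[0,0,0],1],
    [[0,0,1.0],[0,0,0],1],
    [[0,0,1.0],[0,0,0],1],
    [[0,0,0.3],[0,0,0],1],
    [[0,0,0],[0,0,0],1],
    [[0,0,0],[0,0,0],1]
  ]
}}

```text
time: 9.5
eef_pos: [0.5778, 0.0725, 0.1482]
eef_rot: [-3.142, 0.0, 1.467]
wrist_force: [-0.1, 0.4, -1.6]
grip_width: 0.0235
grasp_force: 59.1
```

Emit:
{"method": "drive_tool", "body": {
  "plan": [
    [[0,0,0.3],[0,0,0],1],
    [[0,0,0.3],[0,0,0],1],
    [[0,0,0],[0,0,0],1],
    [[0,0,0],[0,0,0],1]
  ]
}}

```text
time: 9.9
eef_pos: [0.5776, 0.0725, 0.1423]
eef_rot: [-3.141, 0.0, 1.467]
wrist_force: [-0.3, -0.5, -0.9]
grip_width: 0.023
grasp_force: 59.1
```

Emit:
{"method": "drive_tool", "body": {
  "plan": [
    [[0,0,0.3],[0,0,0],1],
    [[0,0,0],[0,0,0],1],
    [[0,0,0],[0,0,0],1]
  ]
}}

```text
time: 10.2
eef_pos: [0.5776, 0.0725, 0.1392]
eef_rot: [-3.141, 0.0, 1.467]
wrist_force: [-0.2, 0.5, -2.6]
grip_width: 0.0234
grasp_force: 59.1
```

Emit:
{"method": "drive_tool", "body": {
  "plan": [
    [[0,0,0.4],[0,0,0],1],
    [[0,0,0],[0,0,0],1],
    [[0,0,0],[0,0,0],1]
  ]
}}

```text
time: 10.5
eef_pos: [0.5781, 0.0725, 0.1356]
eef_rot: [3.141, -0.0, 1.467]
wrist_force: [0.1, 1.2, 0.6]
grip_width: 0.0234
grasp_force: 59.4
```

Emit:
{"method": "drive_tool", "body": {
  "plan": [
    [[0,0,0.4],[0,0,0],1],
    [[0,0,0],[0,0,0],1],
    [[0,0,0],[0,0,0],1]
  ]
}}

```text
time: 10.8
eef_pos: [0.5781, 0.0725, 0.1316]
eef_rot: [3.141, -0.0, 1.467]
wrist_force: [0.8, -0.0, 1.3]
grip_width: 0.0232
grasp_force: 59.6
```

Emit:
{"method": "drive_tool", "body": {
  "plan": [
    [[0,0,0.4],[0,0,0],1],
    [[0,0,0],[0,0,0],1],
    [[0,0,0],[0,0,0],1]
  ]
}}

```text
time: 11.1
eef_pos: [0.5781, 0.0725, 0.1275]
eef_rot: [3.141, -0.0, 1.467]
wrist_force: [0.5, -0.1, 4.6]
grip_width: 0.0235
grasp_force: 59.8
```

Emit:
{"method": "drive_tool", "body": {
  "plan": [
    [[0,0,0.2],[0,0,0],1],
    [[0,0,0.2],[0,0,0],1],
    [[0,0,0.2],[0,0,0],1],
    [[0,0,0.1],[0,0,0],1],
    [[0,0,0],[0,0,0],1],
    [[0,0,0],[0,0,0],1]
  ]
}}

```text
time: 11.7
eef_pos: [0.5781, 0.0725, 0.1203]
eef_rot: [3.141, -0.0, 1.467]
wrist_force: [0.7, 0.2, 4.2]
grip_width: 0.023
grasp_force: 60.0
```

Emit:
{"method": "drive_tool", "body": {
  "plan": [
    [[0,0,0.2],[0,0,0],1],
    [[0,0,0.1],[0,0,0],1],
    [[0,0,0],[0,0,0],1],
    [[0,0,0],[0,0,0],1]
  ]
}}

```text
time: 12.1
eef_pos: [0.578, 0.0725, 0.1173]
eef_rot: [3.141, -0.0, 1.467]
wrist_force: [1.8, 0.2, 4.3]
grip_width: 0.0235
grasp_force: 60.0
```

Emit:
{"method": "drive_tool", "body": {
  "plan": [
    [[0,0,0.1],[0,0,0],1],
    [[0,0,0.1],[0,0,0],1],
    [[0,0,0],[0,0,0],1],
    [[0,0,0],[0,0,0],1]
  ]
}}

```text
time: 12.5
eef_pos: [0.578, 0.0725, 0.1155]
eef_rot: [3.141, -0.0, 1.467]
wrist_force: [2.0, 0.2, 5.6]
grip_width: 0.0234
grasp_force: 60.3
```

```bash
python3 - <<'E'
from h import *
s=sensors.get_state();print(s["eef_pos"],s["wrist_force"])
a=imaging.get_image("scene")
cv2.imwrite("pics/j.png",cv2.resize(a[280:440,300:500],(800,640),interpolation=cv2.INTER_CUBIC)[:600,:,::-1])
E
```

```text
[0.57795684 0.07250454 0.11554804] [1.97302455 0.20494561 5.58489194]
```

View pics/j.png

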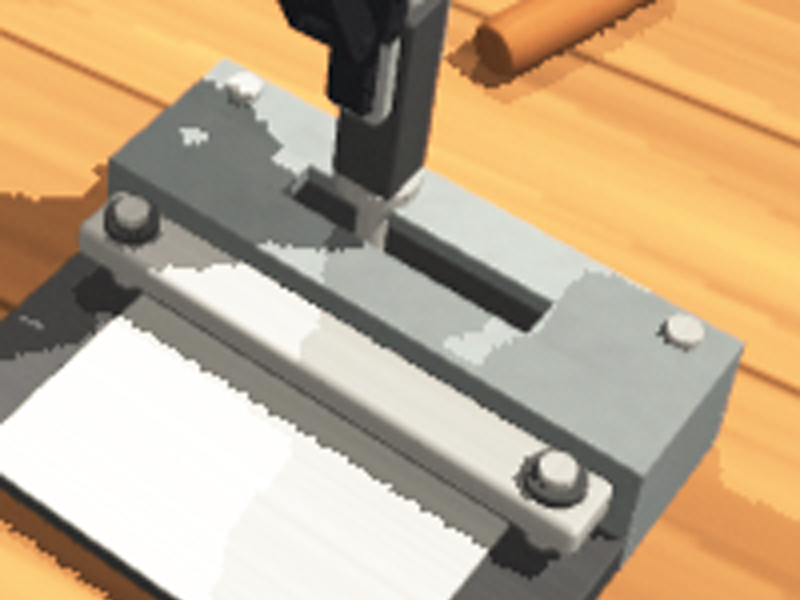

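The picture shows the jaw clearly raised above the sheet, with the punch in the slot at (375,220). I'll push a little more to feel the stop.

Emit:
{"method": "drive_tool", "body": {
  "plan": [
    [[0,0,0.1],[0,0,0],1],
    [[0,0,0.1],[0,0,0],1],
    [[0,0,0],[0,0,0],1],
    [[0,0,0],[0,0,0],1]
  ]
}}

```text
time: 12.95
eef_pos: [0.5781, 0.0725, 0.1153]
eef_rot: [3.14, -0.0, 1.467]
wrist_force: [-0.5, -1.1, 15.5]
grip_width: 0.0233
grasp_force: 61.6
```

Hard stop felt (15 N, no advance): the catch is fully down. Lift and return.

Emit:
{"method": "drive_tool", "body": {
  "plan": [
    [[0,0,-0.5],[0,0,0],1],
    [[0,0,-1.0],[0,0,0],1],
    [[0,0,-2.0],[0,0,0],1],
    [[0,0,-3.0],[0,0,0],1],
    [[0,0,-3.0],[0,0,0],1],
    [[0,0,-3.0],[0,0,0],1],
    [[0,0,-3.0],[0,0,0],1],
    [[0,0,-1.2],[0,0,0],1],
    [[-2.0,0,0],[0,0,0],1],
    [[-4.0,-0.15,0],[0,0,0],1],
    [[-4.5,-0.15,0],[0,0,0],1],
    [[-4.5,-0.15,0],[0,0,0],1],
    [[-4.5,-0.15,0],[0,0,0],1],
    [[-4.5,-0.15,0],[0,0,0],1],
    [[-4.5,-0.15,0],[0,0,0],1],
    [[-4.0,-0.15,0],[0,0,0],1],
    [[-2.0,0,0],[0,0,0],1],
    [[0,0,0],[0,0,-0.042],1],
    [[0,0,0],[0,0,0],1],
    [[0,0,0],[0,0,0],1]
  ]
}}

```text
time: 14.95
eef_pos: [0.5304, -0.2687, 0.2786]
eef_rot: [-3.138, -0.002, 1.508]
wrist_force: [0.5, 0.3, -1.4]
grip_width: 0.0234
grasp_force: 59.2
```

```bash
python3 - <<'E'
from h import *
T=pose();a=imaging.get_image("wrist");b=imaging.get_image("scene")
print(T[:3,3]);go(.5303,-.2700,.28,1.509)
f=lambda im,p,h:cv2.resize(im[max(0,int(p[1])-h):int(p[1])+h,int(p[0])-h:int(p[0])+h],(400,400),interpolation=cv2.INTER_CUBIC)
cv2.imwrite("pics/k.png",np.hstack([f(a,(323,231),100),f(b,(219,176),50)])[:,:,::-1])
E
```

```text
[ 0.5304392  -0.2687319   0.27861025]
turn tool z 0.0006 then shift cm [-0.15 -0.07 -0.05] tilt [-0.0018  0.0013 -1.    ]
```

View pics/k.png

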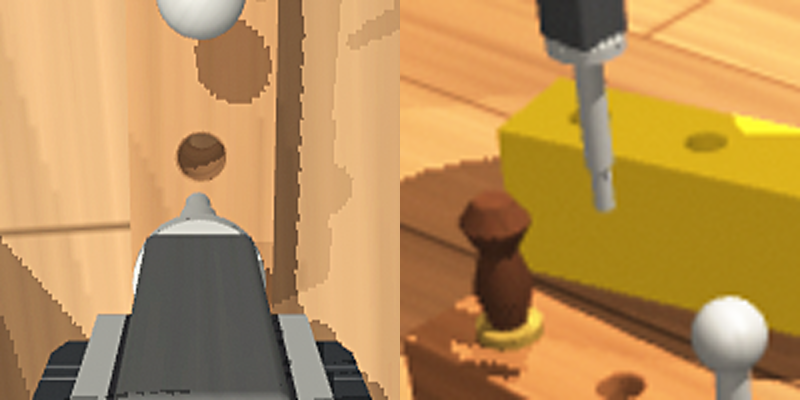

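Hole at crop (201,156) versus (200,152) before: ~1.3 mm short along tool −x; the other two tools stand. Correct and lower.

Emit:
{"method": "drive_tool", "body": {
  "plan": [
    [[-0.13,-0.03,0],[0,0,0],1],
    [[0,0,2.0],[0,0,0],1],
    [[0,0,3.0],[0,0,0],1],
    [[0,0,3.0],[0,0,0],1],
    [[0,0,2.0],[0,0,0],1],
    [[0,0,2.0],[0,0,0],1],
    [[0,0,2.0],[0,0,0],1],
    [[0,0,1.0],[0,0,0],1],
    [[0,0,0.2],[0,0,0],1],
    [[0,0,0],[0,0,0],1],
    [[0,0,0],[0,0,0],1]
  ]
}}

```text
time: 16.15
eef_pos: [0.5321, -0.2712, 0.1295]
eef_rot: [3.14, 0.001, 1.509]
wrist_force: [-0.3, -0.2, -3.2]
grip_width: 0.0233
grasp_force: 59.2
```

Emit:
{"method": "drive_tool", "body": {
  "plan": [
    [[0,0,0.15],[0,0,0],1],
    [[0,0,0.1],[0,0,0],1],
    [[0,0,0],[0,0,0],1],
    [[0,0,0],[0,0,0],1]
  ]
}}

```text
time: 16.55
eef_pos: [0.5312, -0.2709, 0.126]
eef_rot: [3.141, 0.0, 1.509]
wrist_force: [0.7, 0.7, -2.0]
grip_width: 0.0234
grasp_force: 59.2
```

Emit:
{"method": "drive_tool", "body": {
  "plan": [
    [[0,0,0.1],[0,0,0],1],
    [[0,0,0.1],[0,0,0],1],
    [[0,0,0],[0,0,0],1],
    [[0,0,0],[0,0,0],1]
  ]
}}

```text
time: 16.95
eef_pos: [0.5312, -0.2709, 0.1237]
eef_rot: [-3.141, -0.0, 1.509]
wrist_force: [-0.1, 1.3, -1.5]
grip_width: 0.0236
grasp_force: 59.2
```

Emit:
{"method": "drive_tool", "body": {
  "plan": [
    [[0,0,0.1],[0,0,0],1],
    [[0,0,0],[0,0,0],1],
    [[0,0,0],[0,0,0],1]
  ]
}}

```text
time: 17.25
eef_pos: [0.5313, -0.2709, 0.1228]
eef_rot: [3.142, 0.0, 1.509]
wrist_force: [0.4, -0.5, -2.2]
grip_width: 0.0235
grasp_force: 59.3
```

Emit:
{"method": "drive_tool", "body": {
  "plan": [
    [[0,0,0.1],[0,0,0],1],
    [[0,0,0],[0,0,0],1],
    [[0,0,0],[0,0,0],1]
  ]
}}

```text
time: 17.55
eef_pos: [0.5313, -0.2709, 0.1228]
eef_rot: [3.141, 0.0, 1.509]
wrist_force: [-1.4, 0.5, 5.2]
grip_width: 0.0232
grasp_force: 60.0
```

Emit:
{"method": "drive_tool", "body": {
  "plan": [
    [[0,0,0.1],[0,0,0],1],
    [[0,0,0],[0,0,0],1],
    [[0,0,0],[0,0,0],1]
  ]
}}

```text
time: 17.85
eef_pos: [0.5313, -0.2709, 0.1227]
eef_rot: [3.14, 0.001, 1.509]
wrist_force: [-3.4, 1.7, 11.9]
grip_width: 0.0236
grasp_force: 61.0
```

Seated. Release and rise.

Emit:
{"method": "drive_tool", "body": {
  "plan": [
    [[0,0,-0.15],[0,0,0],1],
    [[0,0,0],[0,0,0],0],
    [[0,0,0],[0,0,0],-1],
    [[0,0,0],[0,0,0],-1],
    [[0,0,0],[0,0,0],-1],
    [[0,0,0],[0,0,0],-1],
    [[0,0,0],[0,0,0],-1],
    [[0,0,-1.0],[0,0,0],-1],
    [[0,0,-2.0],[0,0,0],-1],
    [[0,0,-3.0],[0,0,0],-1],
    [[0,0,-3.5],[0,0,0],-1],
    [[0,0,-4.0],[0,0,0],-1],
    [[0,0,-3.0],[0,0,0],-1],
    [[0,0,-1.5],[0,0,0],-1],
    [[0,0,0],[0,0,0],-1],
    [[0,0,0],[0,0,0],-1]
  ]
}}

```text
time: 19.45
eef_pos: [0.531, -0.2707, 0.3025]
eef_rot: [3.141, 0.0, 1.509]
wrist_force: [0.5, 0.1, -0.0]
grip_width: 0.0854
grasp_force: 0.0
```

```bash
python3 - <<'E'
from h import *
s=sensors.get_state();print(s["eef_pos"],s["grip_width"],s["wrist_force"])
a=imaging.get_image("scene")
f=lambda u,v,w:cv2.resize(a[v:v+w,u:u+w],(400,400),interpolation=cv2.INTER_CUBIC)
cv2.imwrite("pics/l.png",np.hstack([f(160,160,140),f(310,290,160)])[:,:,::-1])
E
```

```text
[ 0.53098483 -0.27071619  0.30248237] 0.08537977371182598 [ 0.46096439  0.06193089 -0.00998944]
```

View pics/l.png

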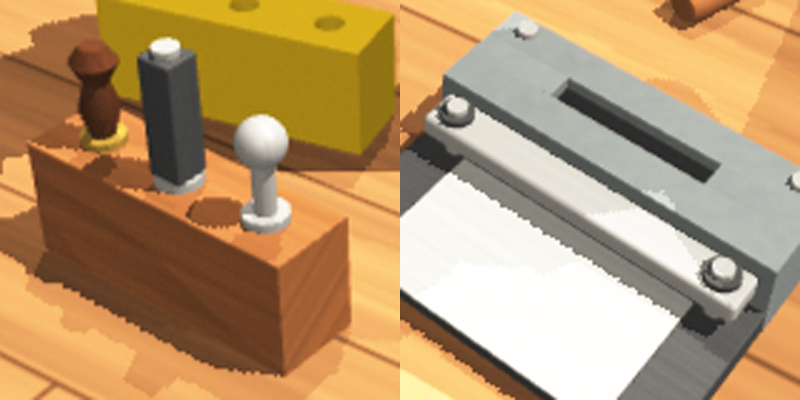

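The punch stands seated upright at (172,115) between the other two tools, and the jaw is up. The gripper is open and clear.

```bash
python3 -c "
from h import *
print(order.sign_off())"
```

```text
the job is handed in; nothing more can be done
None
```

I handed the job in at about 19.5 s of the 56 s allowed: the catch went down to a hard stop, the last picture shows the jaw up and the punch seated in its hole between the other two tools, and the sign-off returned no verdict.

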